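Throw the over-centre clamp of a book press with its extension bar

TASK

A register stands in the small book press on the counter, with the press's toggle clamp open. Take the extension bar from its wooden stand, push its steel end gently into the lever's socket until it is fully home, and use the bar to swing the lever over past its dead point until it is locked against its stop, never forcing bar or lever and never pushing the lever with the gripper. Then let go, leaving the bar in the socket and the register clamped upright; do not disturb the other things on the counter.

Things in the scene. Friction and masses are not known exactly. Their poses are not given: they have to be found in the camera images.
- press: Fixed grey base plate 240 x 300 x 12 mm with a dark upright fence (210 mm wide, top at 132 mm). Origin on the counter (z = 0), within 3 mm of under the lever's pivot. Its y axis points from the pivot to the fence (fence face at y = 168 mm); the plate spans x -120..120, y -70..230 mm. Place and yaw vary.
- pivot (a point): The lever's vertical pivot axis at the lever's mid height, 78 mm above the counter, over a steel block 44 x 44 mm reaching up to 64 mm. Axes as the press. At joint value v the lever points from here in the direction -2.071 + v rad in the press's x-y plane (-1.571 is -y). A plunger with a rubber pad points from here along +y to the register.
- lever (a joint): Clamp lever angle about the vertical pivot (rad, anticlockwise from above). 0 = open stop; starts at 0 to 0.2. Loose (0.08 Nm friction) until the pad meets the register at about 0.4 to 0.6; then the torque rises to a peak (0.6 to 1.5 Nm, varies) near 0.75, is nil at the dead point 0.95; beyond it the lever is pulled on to its hard stop at 1.12 and stays locked there.
- socket_mouth (a point): Centre of the open mouth of the lever's square steel socket, 91 mm out from the pivot on the lever's centre line, 78 mm above the counter; its x axis points out of the socket, away from the pivot, z up. The mouth flares to about 26 mm square over its outer 11 mm. Outside the lever is 24 to 34 mm square.
- socket_floor (a point): The deepest point the bar can reach in the socket, 26 mm from the pivot (65 mm inside the mouth), x axis out of the socket. Inside, the socket is 16 mm wide and 15 mm high, level: the bar has 2 mm play to each side, 1.5 mm above and below. What really stops the bar is the stop cam, 2 to 20 mm before this point.
- stop_cam: Stiff eccentric steel stop in a round housing that forms the socket's floor, inside the lever; origin on its vertical turning axis, 24 mm from the pivot. How it is set differs each time, so the bar is home when its nose is 45 to 63 mm inside the mouth: push gently until it is felt to press on the stop (a few N).
- bar: Loose extension bar, 220 mm long, about 140 g, lying level in the stand, axis 38 mm above the counter. Origin on its axis, in its black rubber grip, at the place to hold (near its balance point). x axis along the bar to the steel end, z up. Grip 16 mm wide, 20 mm high, x = -90 to 40 mm; then a 12 x 12 mm steel shank to 125 and an 8 mm square nose to 130 mm. Not the round wooden ruler.
- bar_tip (a point): End of the bar's steel nose, 130 mm from the bar's origin; x axis along the bar, outward.
- stand: Fixed wooden stand: base 190 x 70 x 6 mm, two forks across the bar 75 mm ahead of and 70 mm behind its centre, fork walls up to 44 mm high with 22 mm between them, 34 mm over all. Origin under the centre of its base, x along the bar. Between the forks there is free room for fingers beside the bar's grip down to the base. Its place and yaw vary.
- register: Loose hard-bound blue register 200 x 35 x 148 mm, 0.5 kg, standing on the press plate before the fence. Origin at the centre of its underside, y its thickness.
- pad: The plunger's sprung rubber pad, 36 x 36 x 10 mm; origin at the middle of its back, moves to the fence (press +y) as the lever is thrown.
- calculator: Bystander: black desk calculator 150 x 100 x 24 mm, loose, origin under its centre.
- stapler: Bystander: stapler 140 x 32 x 42 mm, loose, origin under its centre.
- stamp: Bystander: hand stamp with wooden knob, 66 mm high, loose, origin under its centre.
- ink_pad: Bystander: flat dark ink pad 85 x 120 x 17 mm, loose, origin under its centre.
- dish: Bystander: round grey clip dish, 84 mm across, 24 mm high, loose, origin under its centre.
- ruler: Bystander: round light-wood ruler 220 mm long, 16 mm thick, lying on the counter, loose, origin under its centre; not the bar.
- pen_cup: Bystander: black pen cup 76 mm across, 95 mm high, loose, origin under its centre.
Mind the look-alikes: they are no part of the job. Of the things that look like the bar, the smaller one is meant.

How it is judged:
By the outcome, as a careful person would: the job done as asked, in the order asked, and still so for the second after the job is handed in, with the robot touching nothing.
It also fails if it takes over 56 s, if anything falls off the work surface, if the arm or the gripper's body presses on something with over 40 N, if the wrist force passes 120 N, or if a joint passes its speed limit or range.

ROBOT

A 6-joint arm with a two-finger parallel gripper is mounted at the origin on the work surface. World frame = base frame: x ahead of the robot, y to its left, z up, the work surface at z = 0. Lengths are in m, angles in rad, forces in N, time in s.
With the tool pointing down it reaches from about 0.375 to 0.975 m from the base axis. Payload 3.8 kg.
Tool frame: the origin (TCP) lies where the fingers leave the gripper's body, on its centre line; the fingertips stand 73 mm ahead of it and the grasp point (between the pads) lies 54 mm ahead of it (nose_length is the distance from the TCP to the fingertips, in m); z points along the fingers, y is the line along which they close (so a half turn about z gives the same grasp; the last joint's range is limited). The gripper opens to 85 mm and grips with 20 to 120 N. Pads are 22 mm wide; open, the fingers measure 114 mm over their backs; the gripper's body (76 mm by 85 mm) begins 54 mm behind the grasp point. The pads swing forward as they close: fully open they stand 13 mm farther back than shut.
Start: joints at [-1.331, 0.264, 1.604, -0, 1.274, -0.037], TCP at [0.184, -0.649, 0.304] pointing down, gripper open.
Joint ranges: [-2.63, 2.63], [-0.94, 2.18], [0.31, 2.57], [-1.31, 4.45], [0, 2.66], [-2.55, 2.55]. Speed limits (rad/s): [2.57, 2.57, 3.14, 3.14, 3.14, 3.14].

INTERFACE

Orientations are given as a rotation vector (axis times angle).
In Python, from workcell import read_state, read_camera, calibration, finish_job, look_for, cut_out, tip_of, nose_length gives the robot as it stands.
- The arm moves only by the tool step_arm, never from a script. Its argument "targets" is a list of rows, each a list of 3 entries, a list of its own where there are three numbers: the turn, a rotation vector about the tool's x, y, z in rad, then the shift along the tool's x, y, z in mm, then the finger opening in mm, from 0 to 85.4. In form: [[[ax, ay, az], [x, y, z], grip], ...]. A call has 1 to 5 rows; each row shifts and turns the commanded pose from where the row before left it, along the tool's axes as they then stand; what a row does not reach is not made up. A row lasts 1/12 s, in which the tool goes at most 41.7 mm and 7.16 degrees, less where a joint would pass 70% of its speed; a pose out of reach is approached as far as the arm can. A call with a gripper value outside its range is refused whole. The fingers move at their own pace and stop on an object; "grip_force" is the grip in N (left out, the last holds). Time passes only in rows, so rows that do not move let the fingers close. It gives the time, the measured TCP pose, the force, the opening and the grip force at its end, in the units of the state.
- read_state(): the state, without advancing time (a new reading comes with each control period).
- read_camera(name): name is "scene" or "top" or "wrist"; returns the picture (420x560x3 uint8, red, green, blue); there is no depth.
- calibration(name): a dict with "camera_matrix" (3x3 intrinsics, pixels), "R" (3x3) and "t" (3): a world point X has camera coordinates R X + t. Camera axes: x right, y down, z forward; pixel columns grow to the right and rows downward; lengths in m; the calibration is good to about 2 mm. A picture is of the moment at which its call begins: read the wrist's pose just before it. calibration takes no time and is no camera call; for the wrist camera it gives the pose at the moment of the call.
- finish_job(): hands the job in; it is judged then, once.
Trained networks look in the newest picture that a camera, given by its name, has taken for a name from the list of things; names that differ only in an ending like _2 or _b are one class to them, and where a whole thing is asked for, a point or a joint stands for the part that bears it (a point fixed in the world has none). Each returns a list of dicts, best first, with "score" (0 to 1); they miss things now and then, are a little off and sometimes report something else, mostly with a low value. They report only what shows in the picture. A call takes as long as a camera call. They do not tell look-alikes from the thing itself.
- look_for(camera, query): "extent" ([left, top, right, bottom] in pixels, round what is visible of it).
- cut_out(camera, query): "region" (420x560 bool, what is visible of it) and "extent" ([left, top, right, bottom] in pixels, round what is visible of it).
- tip_of(camera, query): "at" ([row, column] in pixels: a listed point, or the origin of a listed thing).
The state is a dict: "time": time; "q": joint angles; "joint_vel": joint speeds; "joint_torque": joint torques, N m; "tool_pos": TCP position; "tcp_rot": TCP orientation; "wrist_force": force on the tool from outside, world axes, zero at the start; "torque": the same for the moment, N m; "width": opening from 0.0 (shut) to 1.0 (fully open); "grip_force": force on a finger pad.
Only numpy, scipy, OpenCV 4.12 (cv2) and the standard library are available. Lean on these libraries where they do the work, as an engineer would, in place of code of your own. Each camera call takes 0.05 s, during which the arm holds its last target. There are 200 camera calls.

## Working session

There is one attempt and no reset: what is moved stays moved. The work goes in short steps, Python scripts to look and compute and a tool call to move; the robot and the scene stay as the last step left them, time stands still between calls to the robot, and variables do not carry over. Pictures are saved under pics/ and viewed, at most 14 in all, crops included, and the job is handed in when it is done.

Besides the shell and the picture viewer there is one more tool, called after "Call:" as name(argument=value, ...), one argument or row to a line, values as JSON. step_arm: Moves the arm, as the interface text tells. Its arguments: {"type":"object","properties":{"targets":{"type":"array","items":{"type":"array"}},"grip_force":{"type":"number"}},"required":["targets"]}

```bash
mkdir -p pics
cat > h.py <<'E'
import numpy as np,cv2
from workcell import *
from scipy.spatial.transform import Rotation as Ro
def proj(cam,X):
    c=calibration(cam);p=np.array(c["R"])@np.array(X).T.reshape(3,-1)+np.array(c["t"]).reshape(3,1);p=np.array(c["camera_matrix"])@p;return (p[:2]/p[2]).T
def unproj(cam,uv,z):
    c=calibration(cam);R=np.array(c["R"]);t=np.array(c["t"]);K=np.array(c["camera_matrix"])
    d=R.T@np.linalg.inv(K)@np.array([uv[0],uv[1],1.]);o=-R.T@t
    return o+d*(z-o[2])/d[2]
E
python3 - <<'E'
from h import *
s=read_state();print({k:np.round(v,3) for k,v in s.items()})
im={}
for c in ("scene","top"):
    i=read_camera(c);cv2.imwrite(f"pics/{c}0.png",i[:,:,::-1])
    im[c]=i
    for q,z in (("bar",.038),("bar_tip",.038),("pivot",.078),("socket_mouth",.078),("stand",0),("press",0),("register",0.012),("ruler",0.008)):
        for r in tip_of(c,q)[:2]:
            a=r["at"];print(c,q,round(r["score"],2),np.round(a,1),np.round(unproj(c,(a[1],a[0]),z),4))
print(calibration("top"))
E
```

```text
{'time': np.float64(0.0), 'q': array([-1.331,  0.265,  1.605,  0.   ,  1.274, -0.037]), 'joint_vel': array([ 0.001, -0.001,  0.001, -0.001, -0.001, -0.001]), 'joint_torque': array([-3.0000e-03, -5.1512e+01, -3.6732e+01, -0.0000e+00,  1.3000e-02,
       -0.0000e+00]), 'tool_pos': array([ 0.184, -0.649,  0.303]), 'tcp_rot': array([-3.109, -0.433,  0.   ]), 'wrist_force': array([ 0.163,  0.405, -0.853]), 'torque': array([ 0.048,  0.056, -0.   ]), 'grip_force': np.float64(0.0), 'width': np.float64(0.999)}
scene bar 0.85 [185.8 159.9] [ 0.263  -0.3246  0.038 ]
scene bar 0.73 [241.8 178. ] [ 0.4537 -0.3087  0.038 ]
scene bar_tip 0.78 [239.8 227.9] [ 0.4865 -0.1829  0.038 ]
scene bar_tip 0.65 [142.4 139.3] [ 0.0869 -0.3577  0.038 ]
scene pivot 0.7 [219.6 343.6] [0.5393 0.116  0.078 ]
scene pivot 0.35 [222.  335.8] [0.54   0.0941 0.078 ]
scene socket_mouth 0.68 [215.1 313.9] [0.5038 0.047  0.078 ]
scene socket_mouth 0.27 [244.6 181.3] [ 0.4866 -0.2988  0.078 ]
scene stand 0.68 [249.1 183.7] [ 0.4584 -0.3015  0.    ]
scene stand 0.32 [343.3 190. ] [ 0.7096 -0.3349  0.    ]
scene press 0.6 [23
[... 638 characters left out ...]
0.287   0.078 ]
top stand 0.81 [210.4 365.6] [ 0.4654 -0.2992  0.    ]
top press 0.77 [181.8 225.4] [0.542  0.1254 0.    ]
top press 0.66 [237.5 287.8] [ 0.3785 -0.0666  0.    ]
top register 0.56 [172.  178.2] [0.567  0.2669 0.012 ]
top ruler 0.67 [189.6 438.5] [ 0.5327 -0.516   0.008 ]
{'camera_matrix': array([[507.20531752,   0.        , 268.33328072],
       [  0.        , 507.20531752, 203.82367703],
       [  0.        ,   0.        ,   1.        ]]), 'R': array([[ 2.33924391e-02, -9.99726010e-01,  8.35390598e-04],
       [-9.97696261e-01, -2.33981547e-02, -6.36765084e-02],
       [ 6.36786083e-02,  6.56082771e-04, -9.97970242e-01]]), 't': array([-0.0170521 ,  0.47717473,  1.49826111])}
```

View pics/top0.png

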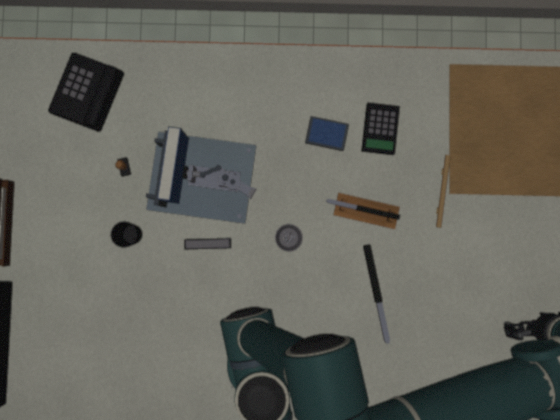

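View pics/scene0.png

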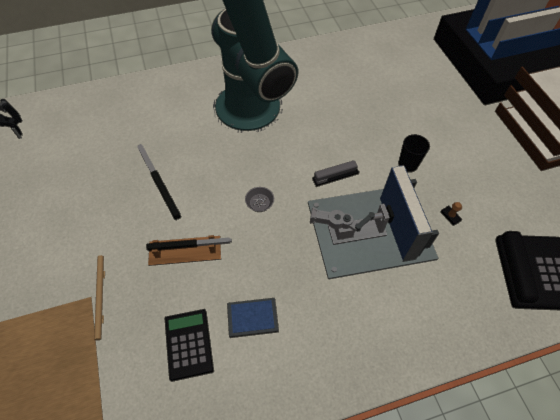

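The scene shows two bar look-alikes in the top view: the black and steel bar in the wooden stand at about (365,208), and a longer one lying loose on the counter at about (377,290). The round wooden ruler is at (443,190). The smaller one, lying in the stand, fits the description. I'll confirm that in an enlarged crop.

Run:
```python
from h import *
i=cv2.imread("pics/top0.png")
a=cv2.resize(i[180:350,310:450],None,fx=2.8,fy=2.8,interpolation=cv2.INTER_CUBIC)
b=cv2.resize(i[115:235,130:270],None,fx=2.8,fy=2.8,interpolation=cv2.INTER_CUBIC)
c=np.zeros((a.shape[0],a.shape[1]+b.shape[1],3),np.uint8);c[:,:a.shape[1]]=a;c[:b.shape[0],a.shape[1]:]=b
cv2.imwrite("pics/crop0.png",np.clip(c*1.6,0,255))
s=read_state();R=Ro.from_rotvec(s["tcp_rot"]).as_matrix();print(R.round(3))
w=calibration("wrist");print(w); Rw=np.array(w["R"]);o=-Rw.T@np.array(w["t"]);print("cam in tool",R.T@(o-s["tool_pos"]),R.T@Rw.T)
```

```text
[[ 0.962  0.273 -0.   ]
 [ 0.273 -0.962  0.   ]
 [ 0.    -0.    -1.   ]]
{'camera_matrix': array([[371.69044852,   0.        , 285.98159252],
       [  0.        , 371.69044852, 211.313286  ],
       [  0.        ,   0.        ,   1.        ]]), 'R': array([[ 2.72732554e-01, -9.62089876e-01,  1.56727655e-04],
       [-9.18784611e-01, -2.60408077e-01,  2.96685815e-01],
       [-2.85397606e-01, -8.10598789e-02, -9.54975132e-01]]), 't': array([-0.67517851, -0.03847839,  0.38058458])}
cam in tool [ 0.07577896  0.00016793 -0.07107587] [[-5.71253420e-04 -9.54974776e-01 -2.96686451e-01]
 [ 9.99999822e-01 -5.96802878e-04 -4.45461427e-06]
 [-1.72809284e-04 -2.96686401e-01  9.54974947e-01]][ WARN:0@0.283] global loadsave.cpp:1063 imwrite_ Unsupported depth image for selected encoder is fallbacked to CV_8U.
```

View pics/crop0.png

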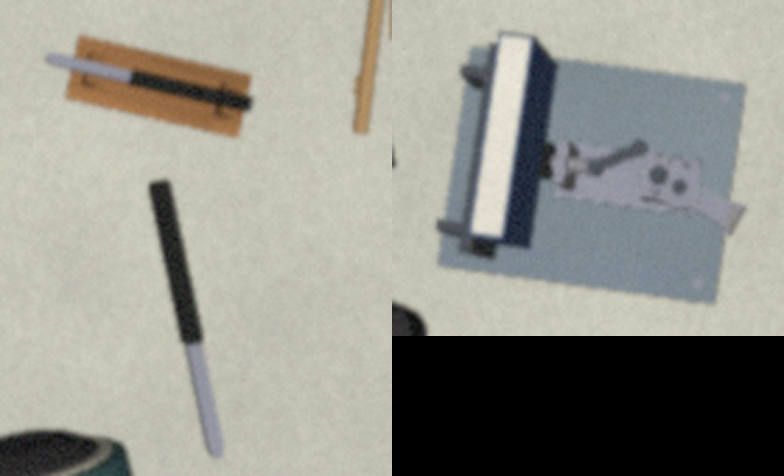

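The crop confirms it. The bar in the stand is about 72 px long with its steel end at (328,201). The loose one at (377,290) is clearly bigger, so the one in the stand is meant. The pivot is near (224,177) and the socket mouth near (252,191).

```bash
cat >> h.py <<'E'
def yaw(s=None):
    s=s or read_state();R=Ro.from_rotvec(s["tcp_rot"]).as_matrix();return np.arctan2(R[1,0],R[0,0])
def plan(P,psi,n,grip,s=None):
    s=s or read_state();R=Ro.from_rotvec(s["tcp_rot"]).as_matrix();p=np.array(s["tool_pos"])
    # tilt correction in first row ignored; yaw about tool z = -world yaw
    d=(psi-yaw(s)+np.pi)%(2*np.pi)-np.pi; rows=[]
    step=(np.array(P)-p)/n
    for k in range(n):
        rows.append([[0,0,round(-d/n,4)],[round(float(x),1) for x in R.T@step*1000],grip]); R=R@Ro.from_rotvec([0,0,-d/n]).as_matrix()
    for r in rows: print(str(r)+",")
E
python3 - <<'E'
from h import *
plan([.466,-.305,.25],1.40,12,85)
E
```

```text
[[0, 0, np.float64(-0.0936)], [30.4, -21.2, 4.5], 85],
[[0, 0, np.float64(-0.0936)], [32.3, -18.3, 4.5], 85],
[[0, 0, np.float64(-0.0936)], [33.8, -15.2, 4.5], 85],
[[0, 0, np.float64(-0.0936)], [35.1, -11.9, 4.5], 85],
[[0, 0, np.float64(-0.0936)], [36.1, -8.6, 4.5], 85],
[[0, 0, np.float64(-0.0936)], [36.7, -5.2, 4.5], 85],
[[0, 0, np.float64(-0.0936)], [37.0, -1.7, 4.5], 85],
[[0, 0, np.float64(-0.0936)], [37.0, 1.7, 4.5], 85],
[[0, 0, np.float64(-0.0936)], [36.7, 5.2, 4.5], 85],
[[0, 0, np.float64(-0.0936)], [36.1, 8.6, 4.5], 85],
[[0, 0, np.float64(-0.0936)], [35.1, 11.9, 4.5], 85],
[[0, 0, np.float64(-0.0936)], [33.8, 15.1, 4.5], 85],
```

Call:
step_arm(
  targets=[
    [[0, 0, -0.0936], [30.4, -21.2, 4.5], 85],
    [[0, 0, -0.0936], [32.3, -18.3, 4.5], 85],
    [[0, 0, -0.0936], [33.8, -15.2, 4.5], 85],
    [[0, 0, -0.0936], [35.1, -11.9, 4.5], 85],
    [[0, 0, -0.0936], [36.1, -8.6, 4.5], 85],
  ],
)

```text
time: 1.32
tool_pos: [0.3025, -0.5044, 0.2813]
tcp_rot: [2.924, 1.149, 0.0]
wrist_force: [0.3, -0.0, -0.5]
width: 0.995
grip_force: 0.0
```

Call:
step_arm(
  targets=[
    [[0, 0, -0.0936], [36.7, -5.2, 4.5], 85],
    [[0, 0, -0.0936], [37, -1.7, 4.5], 85],
    [[0, 0, -0.0936], [37, 1.7, 4.5], 85],
    [[0, 0, -0.0936], [36.7, 5.2, 4.5], 85],
    [[0, 0, -0.0936], [36.1, 8.6, 4.5], 85],
  ],
)

```text
time: 1.73
tool_pos: [0.42, -0.3608, 0.259]
tcp_rot: [2.577, 1.796, 0.0]
wrist_force: [-0.3, -0.5, 0.1]
width: 0.997
grip_force: 0.0
```

Call:
step_arm(
  targets=[
    [[0, 0, -0.0936], [35.1, 11.9, 4.5], 85],
    [[0, 0, -0.0936], [33.8, 15.1, 4.5], 85],
    [[0, 0, 0], [0, 0, 0], 85],
    [[0, 0, 0], [0, 0, 0], 85],
  ],
)

```text
time: 2.07
tool_pos: [0.4669, -0.3032, 0.2496]
tcp_rot: [-2.399, -2.028, 0.0]
wrist_force: [-0.7, -0.5, -0.1]
width: 0.996
grip_force: 0.0
```

Run:
```python
from h import *
s=read_state();print(yaw(s),s["tool_pos"])
i=read_camera("wrist");cv2.imwrite("pics/w1.png",i[:,:,::-1])
for q,z in (("bar",.038),("bar_tip",.038),("stand",0)):
    for r in tip_of("wrist",q)[:2]:
        a=r["at"];print(q,round(r["score"],2),np.round(a,1),np.round(unproj("wrist",(a[1],a[0]),z),4))
for r in cut_out("wrist","bar")[:1]:
    m=r["region"];print(r["score"],r["extent"]);ys,xs=np.nonzero(m)
    P=np.array([unproj("wrist",(x,y),.038+.01)[:2] for x,y in zip(xs[::5],ys[::5])])
    c=P.mean(0);u,S,v=np.linalg.svd(P-c);d=v[0]*np.sign(v[0][1]);t=(P-c)@d
    print("axis",np.arctan2(d[1],d[0]),"c",c,"ends",c+d*t.min(),c+d*t.max(),t.max()-t.min())
```

```text
1.4034159722332622 [ 0.46691456 -0.30316098  0.24961595]
bar 0.88 [254.7  42.5] [ 0.2588 -0.3201  0.038 ]
bar 0.68 [191.8 279.5] [ 0.4615 -0.3008  0.038 ]
bar_tip 0.92 [ 11.8 287.2] [ 0.4889 -0.1774  0.038 ]
stand 0.56 [181.3 281.1] [ 0.4619 -0.3019  0.    ]
0.91 [0.0, 194.9, 171.2, 287.6]
axis 0.2266328113495926 c [ 0.30238996 -0.31001152] ends [ 0.21952744 -0.32911915] [ 0.37599192 -0.29303932] 0.16057050391549185
```

View pics/w1.png

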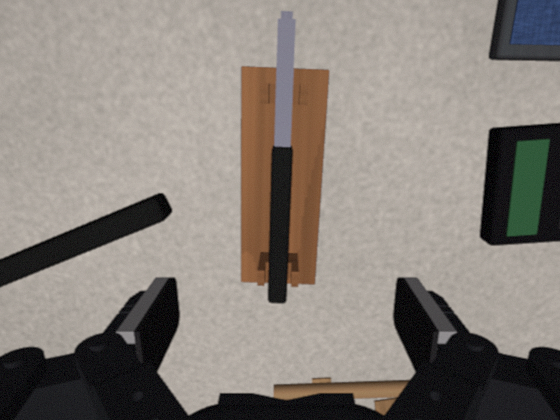

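The wrist view shows the bar lying in the stand, tip at (287,12), grip-to-shank edge at (282,148) and grip end at (277,301). The loose long bar on the left at (80,240) is not the one.

Run:
```python
from h import *
a=unproj("wrist",(287.3,12),.040);b=unproj("wrist",(282.3,148),.046);c=unproj("wrist",(277.7,301),.048)
a,b,c=a[:2],b[:2],c[:2]
d=a-c;L=np.linalg.norm(d);d/=L
print("L",L,"b at from c",(b-c)@d,"yaw",np.arctan2(d[1],d[0]),np.arctan2(*(a-b)[::-1]))
O=(a-130*d/1e3+b-40*d/1e3+c+90*d/1e3)/3;print("origin",O, a-.13*d,b-.04*d,c+.09*d)
ps=np.arctan2(d[1],d[0])
plan([*O,.038+.054],ps,6,50)
```

```text
L 0.2175723195398809 b at from c 0.12646313574825424 yaw 1.36140631090918 1.3576028865461418
origin [ 0.46175433 -0.30503872] [ 0.46177596 -0.30549263] [ 0.46120645 -0.30650555] [ 0.46228059 -0.30311797]
[[0, 0, np.float64(0.0061)], [0.1, -0.6, 26.4], 50],
[[0, 0, np.float64(0.0061)], [0.1, -0.6, 26.4], 50],
[[0, 0, np.float64(0.0061)], [0.1, -0.6, 26.4], 50],
[[0, 0, np.float64(0.0061)], [0.1, -0.6, 26.4], 50],
[[0, 0, np.float64(0.0061)], [0.1, -0.6, 26.4], 50],
[[0, 0, np.float64(0.0061)], [0.1, -0.6, 26.4], 50],
```

Call:
step_arm(
  targets=[
    [[0, 0, 0.006], [0.1, -0.6, 26.4], 50],
    [[0, 0, 0.006], [0.1, -0.6, 26.4], 50],
    [[0, 0, 0.006], [0.1, -0.6, 26.4], 50],
    [[0, 0, 0.006], [0.1, -0.6, 26.4], 50],
    [[0, 0, 0.006], [0.1, -0.6, 26.4], 50],
  ],
)

```text
time: 2.73
tool_pos: [0.4625, -0.3052, 0.1172]
tcp_rot: [2.435, 1.983, 0.0]
wrist_force: [0.7, -0.4, 0.4]
width: 0.586
grip_force: 0.0
```

Call:
step_arm(
  targets=[
    [[0, 0, 0.006], [0.1, -0.6, 26.4], 50],
    [[0, 0, 0], [0, 0, 0], 50],
    [[0, 0, 0], [0, 0, 0], 40],
  ],
)

```text
time: 2.98
tool_pos: [0.4608, -0.3037, 0.0902]
tcp_rot: [-2.438, -1.976, 0.002]
wrist_force: [-0.0, -0.9, 0.3]
width: 0.472
grip_force: 0.0
```

Run:
```python
from h import *
s=read_state();print(yaw(s),s["tool_pos"],s["wrist_force"],s["width"])
i=read_camera("wrist");cv2.imwrite("pics/w2.png",i[:,:,::-1])
```

```text
1.362242435865886 [ 0.46084698 -0.30374309  0.09019039] [-0.03259231 -0.88316951  0.27224587] 0.4722443157260848
```

View pics/w2.png

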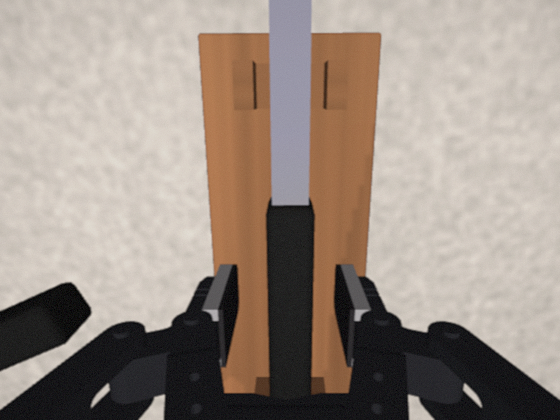

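The fingers straddle the grip evenly: bar centre column is 290, finger gap 236–341, and the grip edge is at row 204. Closing and lifting now.

Call:
step_arm(
  targets=[
    [[0, 0, 0], [0, 0, 0], 10],
    [[0, 0, 0], [0, 0, 0], 10],
    [[0, 0, 0], [0, 0, 0], 10],
    [[0, 0, 0], [0, 0, 0], 10],
    [[0, 0, 0], [0, 0, 0], 10],
  ],
  grip_force=50,
)

```text
time: 3.45
tool_pos: [0.464, -0.3049, 0.094]
tcp_rot: [2.435, 1.978, 0.001]
wrist_force: [-1.2, -0.9, 6.2]
width: 0.175
grip_force: 50.3
```

Call:
step_arm(
  targets=[
    [[0, 0, 0], [0, 0, 0], 10],
    [[0, 0, 0], [0, 0, -10], 10],
    [[0, 0, 0], [0, 0, -20], 10],
    [[0, 0, 0], [0, 0, -30], 10],
    [[0, 0, 0], [0, 0, -30], 10],
  ],
)

```text
time: 3.87
tool_pos: [0.4616, -0.3027, 0.1819]
tcp_rot: [-2.436, -1.979, 0.001]
wrist_force: [0.6, -0.3, -2.1]
width: 0.178
grip_force: 49.1
```

Call:
step_arm(
  targets=[
    [[0, 0, 0], [0, 0, -30], 10],
    [[0, 0, 0], [0, 0, 0], 10],
  ],
)

```text
time: 4.03
tool_pos: [0.4658, -0.3057, 0.2194]
tcp_rot: [2.429, 1.973, 0.005]
wrist_force: [1.9, -1.0, 0.4]
width: 0.176
grip_force: 49.3
```

Run:
```python
from h import *
s=read_state();print(yaw(s),s["tool_pos"],s["wrist_force"],s["torque"],s["width"],s["grip_force"])
# view pose: bar yaw 1.1, behind the mouth
plan([.455,-.06,.24],1.15,8,10)
```

```text
1.3642080838232755 [ 0.4657864  -0.30566392  0.2194014 ] [ 1.85903291 -1.04712707  0.39223546] [-0.10659784 -0.03781336 -0.00433901] 0.1764444300610036 49.3372106552124
[[0, 0, np.float64(0.0268)], [29.8, -7.6, -2.8], 10],
[[0, 0, np.float64(0.0268)], [29.6, -8.4, -2.8], 10],
[[0, 0, np.float64(0.0268)], [29.3, -9.2, -2.8], 10],
[[0, 0, np.float64(0.0268)], [29.1, -10.0, -2.8], 10],
[[0, 0, np.float64(0.0268)], [28.8, -10.7, -2.8], 10],
[[0, 0, np.float64(0.0268)], [28.5, -11.5, -2.8], 10],
[[0, 0, np.float64(0.0268)], [28.2, -12.3, -2.8], 10],
[[0, 0, np.float64(0.0268)], [27.8, -13.0, -2.8], 10],
```

Run:
```python
from h import *
plan([.43,-.02,.25],1.15,10,10)
```

```text
[[0, 0, np.float64(0.0214)], [27.2, -9.3, -3.3], 10],
[[0, 0, np.float64(0.0214)], [27.0, -9.9, -3.3], 10],
[[0, 0, np.float64(0.0214)], [26.8, -10.5, -3.3], 10],
[[0, 0, np.float64(0.0214)], [26.6, -11.1, -3.3], 10],
[[0, 0, np.float64(0.0214)], [26.3, -11.6, -3.3], 10],
[[0, 0, np.float64(0.0214)], [26.1, -12.2, -3.3], 10],
[[0, 0, np.float64(0.0214)], [25.8, -12.7, -3.3], 10],
[[0, 0, np.float64(0.0214)], [25.5, -13.3, -3.3], 10],
[[0, 0, np.float64(0.0214)], [25.2, -13.8, -3.3], 10],
[[0, 0, np.float64(0.0214)], [24.9, -14.4, -3.3], 10],
```

Call:
step_arm(
  targets=[
    [[0, 0, 0.021], [27.2, -9.3, -3.3], 10],
    [[0, 0, 0.021], [27, -9.9, -3.3], 10],
    [[0, 0, 0.021], [26.8, -10.5, -3.3], 10],
    [[0, 0, 0.021], [26.6, -11.1, -3.3], 10],
    [[0, 0, 0.021], [26.3, -11.6, -3.3], 10],
  ],
)

```text
time: 4.45
tool_pos: [0.4438, -0.1594, 0.2279]
tcp_rot: [-2.54, -1.847, 0.0]
wrist_force: [1.0, 0.7, -2.2]
width: 0.175
grip_force: 49.3
```

Call:
step_arm(
  targets=[
    [[0, 0, 0.021], [26.1, -12.2, -3.3], 10],
    [[0, 0, 0.021], [25.8, -12.7, -3.3], 10],
    [[0, 0, 0.021], [25.5, -13.3, -3.3], 10],
    [[0, 0, 0.021], [25.2, -13.8, -3.3], 10],
    [[0, 0, 0.021], [24.9, -14.4, -3.3], 10],
  ],
)

```text
time: 4.87
tool_pos: [0.4256, -0.0168, 0.2445]
tcp_rot: [-2.634, -1.712, 0.0]
wrist_force: [0.7, 0.1, -1.6]
width: 0.182
grip_force: 49.3
```

Call:
step_arm(
  targets=[
    [[0, 0, 0], [0, 0, 0], 10],
    [[0, 0, 0], [0, 0, 0], 10],
    [[0, 0, 0], [0, 0, 0], 10],
  ],
)

```text
time: 5.12
tool_pos: [0.4264, -0.0182, 0.2444]
tcp_rot: [2.632, 1.715, -0.0]
wrist_force: [0.7, -0.4, -2.2]
width: 0.178
grip_force: 49.2
```

Run:
```python
from h import *
s=read_state();print(yaw(s),s["tool_pos"],s["wrist_force"])
i=read_camera("wrist");cv2.imwrite("pics/w3.png",cv2.resize(i[:,:,::-1],(784,588),interpolation=cv2.INTER_CUBIC))
for q,z in (("bar_tip",s["tool_pos"][2]-.054),("pivot",.078),("socket_mouth",.078)):
    for r in tip_of("wrist",q)[:2]:
        a=r["at"];print(q,round(r["score"],2),np.round(a,1),np.round(unproj("wrist",(a[1],a[0]),z),4))
```

```text
1.1553281869769247 [ 0.42636774 -0.01823243  0.24442604] [ 0.68224157 -0.40974438 -2.18784931]
pivot 0.27 [257.  257.2] [ 0.3955 -0.0396  0.078 ]
```

View pics/w3.png

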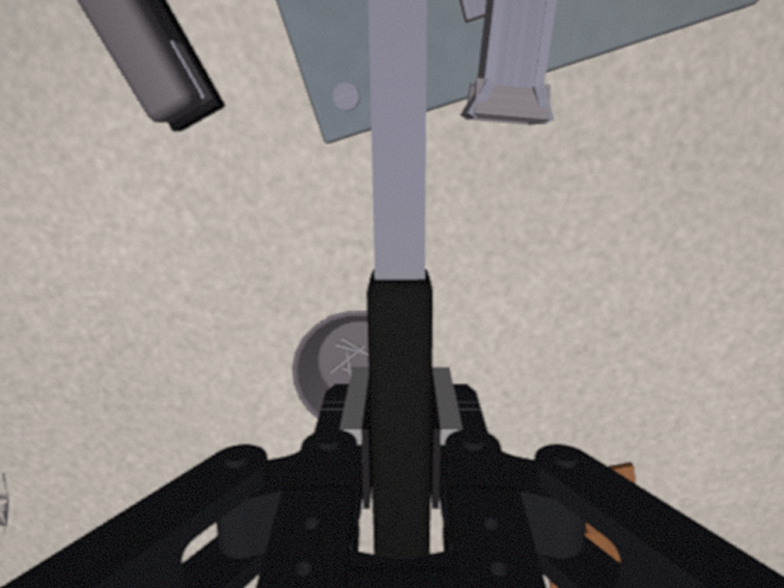

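The view shows the bar straight in the gripper with its shank centred at zoomed column 398. The socket mouth of the lever is at zoomed (511,120), with the lever's body running up to (528,0). I'll enlarge that part for precise edges.

Run:
```python
from h import *
i=read_camera("wrist");np.save("w4.npy",i)
c=cv2.resize(i[0:100,310:410,::-1],(600,600),interpolation=cv2.INTER_CUBIC)
cv2.imwrite("pics/w4.png",np.clip(c.astype(float)*1.3,0,255).astype(np.uint8))
g=cv2.GaussianBlur(i,(3,3),0).astype(float).mean(2)
# shank edges per row
for r in (3,50,100,150,190):
    d=np.diff(g[r,250:320]);k=np.argsort(-abs(d))[:6];print(r,sorted((int(x)+250,round(d[x])) for x in k))
```

```text
3 [(261, 4), (262, 6), (263, 5), (303, -5), (304, -7), (305, -4)]
50 [(262, 3), (263, 7), (264, 5), (303, -6), (304, -8), (305, -3)]
100 [(264, -14), (265, -15), (266, -6), (302, 8), (303, 15), (304, 12)]
150 [(265, -14), (266, -15), (267, -6), (302, 11), (303, 14), (304, 9)]
190 [(265, -7), (266, -15), (267, -15), (301, 7), (302, 17), (303, 16)]
```

View pics/w4.png

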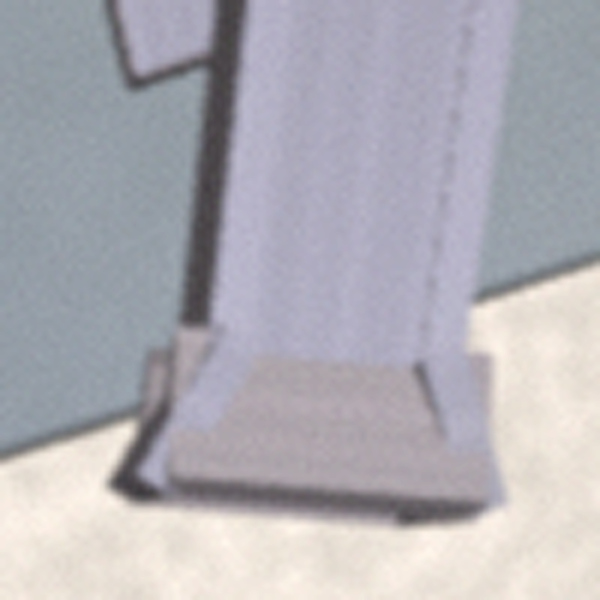

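Run:
```python
from h import *
s=read_state();T=s["tool_pos"];print(T,yaw(s))
A=unproj("wrist",(373.7,.8),.090);B=unproj("wrist",(367,53.3),.090);M=unproj("wrist",(365.5,81.7),.094)
for n,a,b in(("AB",A,B),("AM",A,M),("BM",B,M)):
    d=(b-a)[:2];print(n,np.linalg.norm(d),np.arctan2(d[1],d[0]))
print(A,B,M)
# bar axis offsets: shank centre at rows 3..190 in world at bar height
z=T[2]-.054+.006
for r,c in((3,283.3),(100,284.2),(190,284.4)):
    p=unproj("wrist",(c+.5,r),z);R=Ro.from_rotvec(s["tcp_rot"]).as_matrix();print(r,(R.T@(p-T)*1e3).round(1))
for q,z in (("pivot",.078),("socket_mouth",.078)):
    a=tip_of("top",q)
d=-np.array([.0358,.0812]);
```

```text
[ 0.42662379 -0.01906286  0.24427599] 1.152500686726616
AB 0.026277725065891367 -2.0627939561305326
AM 0.04146865738633967 -2.0527224610747195
BM 0.01519457000918445 -2.035304074984346
[0.52055358 0.07548077 0.09      ] [0.50814031 0.05231982 0.09      ] [0.5013334  0.03873523 0.094     ]
3 [101.   -0.5  48. ]
100 [74.4 -0.3 48. ]
190 [46.  -0.3 48. ]
```

Run:
```python
from h import *
S=[read_state() for _ in range(3)];s=S[0]
plan([.4277,-.1011,.244],1.087,4,10)
```

```text
[[0, 0, np.float64(0.0164)], [-18.7, 8.6, 0.1], 10],
[[0, 0, np.float64(0.0164)], [-18.5, 8.9, 0.1], 10],
[[0, 0, np.float64(0.0164)], [-18.4, 9.2, 0.1], 10],
[[0, 0, np.float64(0.0164)], [-18.2, 9.5, 0.1], 10],
```

Call:
step_arm(
  targets=[
    [[0, 0, 0.0164], [-18.7, 8.6, 0], 10],
    [[0, 0, 0.0164], [-18.5, 8.9, 0], 10],
    [[0, 0, 0.0164], [-18.4, 9.2, 0], 10],
    [[0, 0, 0.0164], [-18.2, 9.5, 0], 10],
  ],
)

```text
time: 5.8
tool_pos: [0.4277, -0.1016, 0.2445]
tcp_rot: [2.688, 1.625, -0.0]
wrist_force: [0.7, -0.0, -1.4]
width: 0.179
grip_force: 49.3
```

Call:
step_arm(
  targets=[
    [[0, 0, 0], [0, 0, 25], 10],
    [[0, 0, 0], [0, 0, 35], 10],
    [[0, 0, 0], [0, 0, 32], 10],
    [[0, 0, 0], [0, 0, 20], 10],
    [[0, 0, 0], [0, 0, 0], 10],
  ],
)

```text
time: 6.22
tool_pos: [0.4239, -0.0998, 0.1278]
tcp_rot: [-2.682, -1.621, 0.011]
wrist_force: [-0.8, 1.1, -2.0]
width: 0.181
grip_force: 49.1
```

Call:
step_arm(
  targets=[
    [[0, 0, 0], [0, 0, 0], 10],
    [[0, 0, 0], [0, 0, 0], 10],
  ],
)

```text
time: 6.38
tool_pos: [0.4289, -0.1009, 0.1337]
tcp_rot: [2.687, 1.625, 0.002]
wrist_force: [1.3, 0.3, -0.9]
width: 0.178
grip_force: 49.1
```

Run:
```python
from h import *
s=read_state();print(yaw(s),s["tool_pos"],s["wrist_force"],s["torque"])
i=read_camera("wrist");cv2.imwrite("pics/w5.png",cv2.resize(i[:200,180:400,::-1],None,fx=2.9,fy=2.9,interpolation=cv2.INTER_CUBIC))
R=Ro.from_rotvec(s["tcp_rot"]).as_matrix()
print("M in tool",(R.T@(np.array([.5013,.0387,.078])-s["tool_pos"])*1e3).round(1))
i=read_camera("scene");p=proj("scene",[.5013,.0387,.078])[0];print(p)
x,y=p.astype(int);c=i[y-50:y+50,x-90:x+60,::-1];cv2.imwrite("pics/s5.png",cv2.resize(c,None,fx=5,fy=5,interpolation=cv2.INTER_CUBIC))
```

```text
1.0880921451686638 [ 0.4288889  -0.1009208   0.13373045] [ 1.30403775  0.33777305 -0.93324729] [-0.01865724  0.00783435 -0.04843586]
M in tool [157.3  -0.8  55.8]
[310.5636154  215.13260225]
```

View pics/w5.png

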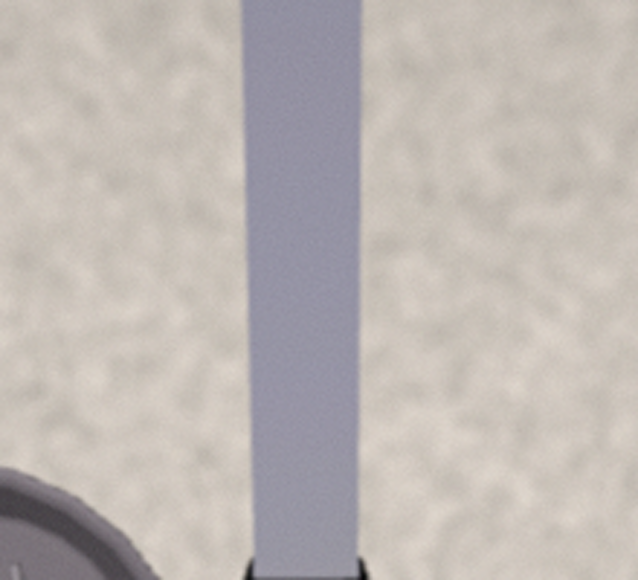

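The wrist view shows only the shank now; the mouth is out of view ahead. I'll check with the scene camera.

View pics/s5.png

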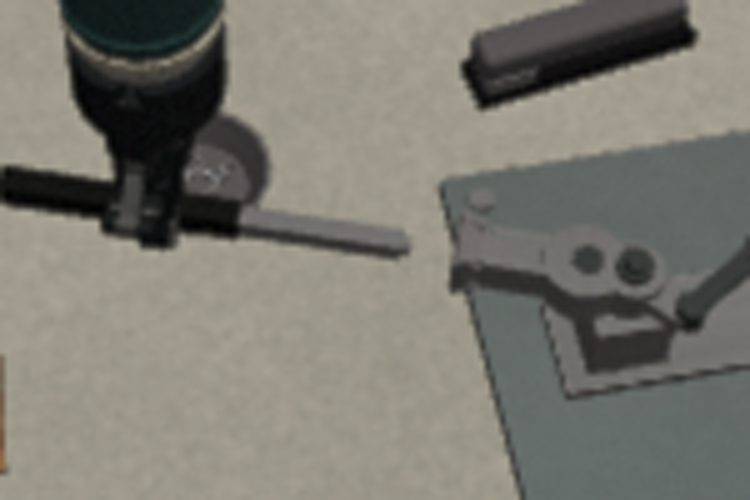

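The scene view shows the bar tip at crop (408,243) in line with the mouth at (457,252), about 25 mm away. Advancing gently.

Call:
step_arm(
  targets=[
    [[0, 0, 0], [8, 0, 0], 10],
    [[0, 0, 0], [8, 0, 0], 10],
    [[0, 0, 0], [8, 0, 0], 10],
    [[0, 0, 0], [6, 0, 0], 10],
    [[0, 0, 0], [5, 0, 0], 10],
  ],
)

```text
time: 6.9
tool_pos: [0.4447, -0.0684, 0.1328]
tcp_rot: [2.687, 1.628, 0.001]
wrist_force: [-0.6, -0.6, -1.9]
width: 0.18
grip_force: 49.1
```

Call:
step_arm(
  targets=[
    [[0, 0, 0], [4, 0, 0], 10],
    [[0, 0, 0], [4, 0, 0], 10],
    [[0, 0, 0], [0, 0, 0], 10],
  ],
)

```text
time: 7.15
tool_pos: [0.4482, -0.0617, 0.1325]
tcp_rot: [-2.687, -1.627, -0.001]
wrist_force: [0.0, 0.4, -1.0]
width: 0.179
grip_force: 49.3
```

```bash
cat >> h.py <<'E'
def rep():
    s=read_state();R=Ro.from_rotvec(s["tcp_rot"]).as_matrix()
    print("yaw",yaw(s).round(4),"pos",s["tool_pos"].round(4),"Ftool",(R.T@s["wrist_force"]).round(1),"T",(R.T@s["torque"]).round(2),"w",s["width"],s["grip_force"])
    print("M in tool",(R.T@(np.array([.5013,.0387,.078])-s["tool_pos"])*1e3).round(1));return s
E
python3 - <<'E'
from h import *
rep()
E
```

```text
yaw 1.0891 pos [ 0.4482 -0.0617  0.1325] Ftool [ 0.3 -0.1  1. ] T [-0.01  0.08  0.05] w 0.17897475438843705 49.28875386714935
M in tool [113.5   0.6  54.6]
```

Call:
step_arm(
  targets=[
    [[0, 0, 0], [4, 0, 0], 10],
    [[0, 0, 0], [4, 0, 0], 10],
    [[0, 0, 0], [4, 0, 0], 10],
  ],
)

```text
time: 7.4
tool_pos: [0.4535, -0.0516, 0.1325]
tcp_rot: [2.688, 1.626, -0.0]
wrist_force: [-0.3, -0.4, -0.4]
width: 0.177
grip_force: 49.3
```

Call:
step_arm(
  targets=[
    [[0, 0, 0], [3, 0, 0], 10],
    [[0, 0, 0], [3, 0, 0], 10],
    [[0, 0, 0], [0, 0, 0], 10],
  ],
)

```text
time: 7.65
tool_pos: [0.4564, -0.0459, 0.1325]
tcp_rot: [-2.688, -1.627, -0.001]
wrist_force: [0.7, 0.4, -1.1]
width: 0.178
grip_force: 49.3
```

Run:
```python
from h import *
s=rep()
i=read_camera("wrist");cv2.imwrite("pics/w6.png",i[:,:,::-1])
```

```text
yaw 1.0886 pos [ 0.4564 -0.0459  0.1325] Ftool [0.7 0.5 1.1] T [ 0.    0.12 -0.01] w 0.17803095809954914 49.319499135017395
M in tool [95.8  0.5 54.6]
```

Call:
step_arm(
  targets=[
    [[0, 0, 0], [2, 0, 0], 10],
    [[0, 0, 0], [2, 0, 0], 10],
    [[0, 0, 0], [2, 0, 0], 10],
    [[0, 0, 0], [0, 0, 0], 10],
  ],
)

```text
time: 8.03
tool_pos: [0.4591, -0.0408, 0.1325]
tcp_rot: [-2.688, -1.626, -0.0]
wrist_force: [0.5, 0.2, -0.3]
width: 0.178
grip_force: 49.3
```

Run:
```python
from h import *
rep()
```

```text
yaw 1.0884 pos [ 0.4591 -0.0408  0.1325] Ftool [0.4 0.3 0.3] T [0.06 0.13 0.  ] w 0.17764335392696728 49.3464857339859
M in tool [90.   0.5 54.5]
```

View pics/w6.png

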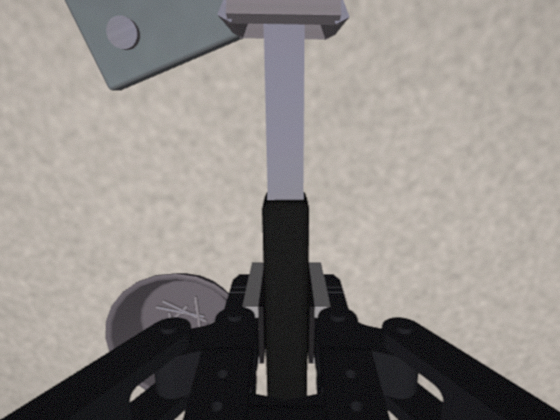

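The bar is inside the flared mouth at (284,20) and well centred. It is about 43 mm in, with no contact force yet.

Call:
step_arm(
  targets=[
    [[0, 0, 0], [1.5, 0, 0], 10],
    [[0, 0, 0], [1.5, 0, 0], 10],
    [[0, 0, 0], [0, 0, 0], 10],
  ],
)

```text
time: 8.28
tool_pos: [0.4602, -0.0385, 0.1324]
tcp_rot: [2.687, 1.627, -0.001]
wrist_force: [-0.7, -1.0, -0.2]
width: 0.178
grip_force: 49.4
```

Run:
```python
from h import *
rep()
```

```text
yaw 1.0886 pos [ 0.4602 -0.0385  0.1324] Ftool [-1.3 -0.2  0.2] T [-0.03 -0.14  0.04] w 0.17755851528441466 49.386019706726074
M in tool [87.4  0.6 54.4]
```

Call:
step_arm(
  targets=[
    [[0, 0, 0], [1.5, 0, 0], 10],
    [[0, 0, 0], [1.5, 0, 0], 10],
    [[0, 0, 0], [0, 0, 0], 10],
  ],
)

```text
time: 8.53
tool_pos: [0.4604, -0.0378, 0.1322]
tcp_rot: [2.685, 1.628, -0.008]
wrist_force: [-5.6, -12.7, 1.3]
width: 0.177
grip_force: 49.7
```

Run:
```python
from h import *
rep()
```

```text
yaw 1.09 pos [ 0.4604 -0.0378  0.1322] Ftool [-13.9   0.9  -1.2] T [-0.17 -1.74  0.07] w 0.1770226429931083 49.732165932655334
M in tool [87.   0.9 53.8]
```

The bar is home: 14 N on the stop at about 46 mm depth. I'll ease off to a few newtons, then start the swing.

Call:
step_arm(
  targets=[
    [[0, 0, 0], [-1.6, 0, 0], 10],
    [[0, 0, 0], [0, 0, 0], 10],
  ],
  grip_force=60,
)

```text
time: 8.7
tool_pos: [0.4603, -0.0382, 0.1324]
tcp_rot: [2.687, 1.626, -0.003]
wrist_force: [-2.6, -6.0, 0.7]
width: 0.174
grip_force: 60.8
```

Run:
```python
from h import *
rep()
```

```text
yaw 1.0885 pos [ 0.4603 -0.0382  0.1324] Ftool [-6.5  0.5 -0.7] T [-0.07 -0.75  0.1 ] w 0.17355501942466195 60.794023275375366
M in tool [87.2  0.7 54.2]
```

Call:
step_arm(
  targets=[
    [[0, 0, -0.03], [0.1, 5.3, 0], 10],
    [[0, 0, -0.04], [0.1, 7.1, 0], 10],
    [[0, 0, -0.04], [0.1, 7.1, 0], 10],
    [[0, 0, 0], [0, 0, 0], 10],
  ],
)

```text
time: 9.03
tool_pos: [0.4785, -0.0465, 0.1324]
tcp_rot: [2.591, 1.776, -0.005]
wrist_force: [-4.8, -4.3, 1.3]
width: 0.171
grip_force: 61.1
```

```bash
cat >> h.py <<'E'
def lev(P=(.5437,.1193)):
    s=rep();d=s["tool_pos"][:2]-np.array(P);print("r",np.linalg.norm(d).round(4),"TCP dir+pi",np.arctan2(-d[1],-d[0]).round(4))
E
python3 - <<'E'
from h import *
lev()
E
```

```text
yaw 1.2015 pos [ 0.4785 -0.0465  0.1324] Ftool [-5.8 -2.9 -1.2] T [ 0.28 -0.73 -0.4 ] w 0.17069099889848274 61.05889678001404
M in tool [87.9 -9.4 54.1]
r 0.1782 TCP dir+pi 1.196
```

Call:
step_arm(
  targets=[
    [[0, 0, -0.04], [0.1, 7.1, 0], 10],
    [[0, 0, -0.04], [0.1, 7.1, 0], 10],
    [[0, 0, -0.04], [0.1, 7.1, 0], 10],
    [[0, 0, 0], [0, 0, 0], 10],
  ],
)

```text
time: 9.37
tool_pos: [0.499, -0.0532, 0.1324]
tcp_rot: [2.48, 1.928, -0.004]
wrist_force: [-3.5, -5.0, 0.7]
width: 0.178
grip_force: 61.0
```

Run:
```python
from h import *
lev()
```

```text
yaw 1.3216 pos [ 0.499  -0.0532  0.1324] Ftool [-5.7 -2.2 -0.7] T [ 0.36 -0.79 -0.34] w 0.17824503615845114 61.044800877571106
M in tool [ 89.8 -20.3  54.2]
r 0.1782 TCP dir+pi 1.317
```

Call:
step_arm(
  targets=[
    [[0, 0, -0.04], [0.1, 7.1, 0], 10],
    [[0, 0, -0.04], [0.1, 7.1, 0], 10],
    [[0, 0, -0.04], [0.1, 7.1, 0], 10],
    [[0, 0, 0], [0, 0, 0], 10],
  ],
)

```text
time: 9.7
tool_pos: [0.5201, -0.0573, 0.1325]
tcp_rot: [2.36, 2.073, -0.003]
wrist_force: [-2.5, -5.5, 1.3]
width: 0.175
grip_force: 61.0
```

Run:
```python
from h import *
lev()
```

```text
yaw 1.4416 pos [ 0.5201 -0.0573  0.1325] Ftool [-5.8 -1.8 -1.3] T [ 0.32 -0.76 -0.39] w 0.17467377145692567 61.030415296554565
M in tool [ 92.9 -31.   54.3]
r 0.1782 TCP dir+pi 1.4379
```

Call:
step_arm(
  targets=[
    [[0, 0, -0.04], [0.1, 7.1, 0], 10],
    [[0, 0, -0.04], [0.1, 7.1, 0], 10],
    [[0, 0, 0], [0, 0, 0], 10],
  ],
)

```text
time: 9.95
tool_pos: [0.5336, -0.0586, 0.1322]
tcp_rot: [-2.275, -2.166, 0.005]
wrist_force: [-4.6, -4.8, 1.3]
width: 0.177
grip_force: 61.2
```

Run:
```python
from h import *
lev()
```

```text
yaw 1.5218 pos [ 0.5336 -0.0586  0.1322] Ftool [-5.  -4.4 -1.3] T [ 0.59 -0.66 -0.36] w 0.176999944204113 61.22401177883148
M in tool [ 95.8 -36.9  54.1]
r 0.1782 TCP dir+pi 1.5142
```

Call:
step_arm(
  targets=[
    [[0, 0, -0.04], [0.1, 7.1, 0], 10],
    [[0, 0, -0.04], [0.1, 7.1, 0], 10],
    [[0, 0, 0], [0, 0, 0], 10],
  ],
)

```text
time: 10.2
tool_pos: [0.5465, -0.0589, 0.1317]
tcp_rot: [-2.184, -2.255, 0.009]
wrist_force: [-6.5, -6.3, 2.4]
width: 0.174
grip_force: 62.8
```

Run:
```python
from h import *
lev()
```

```text
yaw 1.603 pos [ 0.5465 -0.0589  0.1317] Ftool [-6.1 -6.8 -2.4] T [ 1.14 -0.62 -0.77] w 0.17370066669518294 62.845895290374756
M in tool [ 99.1 -41.7  53.7]
r 0.1782 TCP dir+pi 1.5865
```

Call:
step_arm(
  targets=[
    [[0, 0, -0.035], [0.1, 7.1, 0], 10],
    [[0, 0, -0.035], [0.1, 7.1, 0], 10],
    [[0, 0, 0], [0, 0, 0], 10],
  ],
)

```text
time: 10.45
tool_pos: [0.5595, -0.0582, 0.1312]
tcp_rot: [-2.101, -2.329, 0.012]
wrist_force: [-8.5, -7.9, 2.6]
width: 0.175
grip_force: 65.5
```

Run:
```python
from h import *
lev()
```

```text
yaw 1.6739 pos [ 0.5595 -0.0582  0.1312] Ftool [-7.  -9.3 -2.5] T [ 1.6  -0.66 -1.04] w 0.1754084380312975 65.52987098693848
M in tool [102.5 -47.4  53.4]
r 0.1782 TCP dir+pi 1.6595
```

Call:
step_arm(
  targets=[
    [[0, 0, -0.035], [0.1, 7.1, 0], 10],
    [[0, 0, -0.035], [0.1, 7.1, 0], 10],
    [[0, 0, 0], [0, 0, 0], 10],
  ],
)

```text
time: 10.7
tool_pos: [0.5731, -0.0565, 0.131]
tcp_rot: [-2.017, -2.401, 0.013]
wrist_force: [-10.9, -8.1, 3.2]
width: 0.176
grip_force: 67.6
```

Run:
```python
from h import *
lev()
```

```text
yaw 1.7443 pos [ 0.5731 -0.0565  0.131 ] Ftool [ -6.1 -12.1  -3.1] T [ 1.72 -0.56 -1.17] w 0.17558845818101818 67.58728981018066
M in tool [106.3 -53.8  53.4]
r 0.1783 TCP dir+pi 1.7365
```

Call:
step_arm(
  targets=[
    [[0, 0, -0.04], [0.1, 7.1, 0], 10],
    [[0, 0, -0.04], [0.1, 7.1, 0], 10],
    [[0, 0, 0], [0, 0, 0], 10],
  ],
)

```text
time: 10.95
tool_pos: [0.5875, -0.0536, 0.1311]
tcp_rot: [-1.92, -2.48, 0.012]
wrist_force: [-9.1, -7.4, 2.0]
width: 0.178
grip_force: 66.1
```

Run:
```python
from h import *
lev()
```

```text
yaw 1.8241 pos [ 0.5875 -0.0536  0.1311] Ftool [ -4.9 -10.7  -1.9] T [ 1.61 -0.48 -1.04] w 0.1777092864185915 66.13648653030396
M in tool [111.  -59.9  53.6]
r 0.1784 TCP dir+pi 1.819
```

Call:
step_arm(
  targets=[
    [[0, 0, -0.04], [0.1, 7.1, 0], 10],
    [[0, 0, -0.04], [0.1, 7.1, 0], 10],
    [[0, 0, 0], [0, 0, 0], 10],
  ],
)

```text
time: 11.2
tool_pos: [0.6028, -0.0491, 0.1318]
tcp_rot: [-1.823, -2.556, 0.006]
wrist_force: [-4.3, -4.5, 1.5]
width: 0.172
grip_force: 61.9
```

Run:
```python
from h import *
lev()
```

```text
yaw 1.9024 pos [ 0.6028 -0.0491  0.1318] Ftool [-2.8 -5.5 -1.4] T [ 0.77 -0.19 -0.57] w 0.17188961045578355 61.933996081352234
M in tool [116.1 -67.1  54.1]
r 0.1785 TCP dir+pi 1.9083
```

Call:
step_arm(
  targets=[
    [[0, 0, -0.04], [0.3, 7.1, 0], 10],
    [[0, 0, -0.04], [0.3, 7.1, 0], 10],
    [[0, 0, 0], [0, 0, 0], 10],
  ],
)

```text
time: 11.45
tool_pos: [0.6193, -0.0427, 0.1331]
tcp_rot: [1.725, 2.622, 0.005]
wrist_force: [7.1, 1.5, -2.6]
width: 0.177
grip_force: 60.5
```

Run:
```python
from h import *
lev()
```

```text
yaw 1.9779 pos [ 0.6193 -0.0427  0.1331] Ftool [-1.4  7.1  2.6] T [-1.08 -0.23  0.69] w 0.17692541722392455 60.517593026161194
M in tool [121.5 -76.3  54.6]
r 0.1787 TCP dir+pi 2.0073
```

Call:
step_arm(
  targets=[
    [[0, 0, -0.03], [0.3, 5.3, 0], 10],
    [[0, 0, 0], [0, 0, 0], 10],
    [[0, 0, 0], [0, 0, 0], 10],
  ],
)

```text
time: 11.7
tool_pos: [0.6226, -0.0407, 0.1328]
tcp_rot: [1.688, 2.648, 0.002]
wrist_force: [4.0, -1.4, -0.7]
width: 0.172
grip_force: 60.6
```

Run:
```python
from h import *
lev()
```

```text
yaw 2.0067 pos [ 0.6226 -0.0407  0.1328] Ftool [-3.   3.1  0.7] T [-0.48 -0.37  0.31] w 0.1720774467685251 60.57831108570099
M in tool [123.2 -76.5  54.5]
r 0.1784 TCP dir+pi 2.029
```

Call:
step_arm(
  targets=[
    [[0, 0, -0.015], [0.2, 2.5, 0], 10],
    [[0, 0, 0], [0, 0, 0], 10],
  ],
)

```text
time: 11.87
tool_pos: [0.6246, -0.0396, 0.1329]
tcp_rot: [1.665, 2.662, 0.001]
wrist_force: [4.7, -1.7, -0.4]
width: 0.174
grip_force: 60.5
```

Run:
```python
from h import *
lev()
```

```text
yaw 2.0236 pos [ 0.6246 -0.0396  0.1329] Ftool [-3.6  3.5  0.4] T [-0.31 -0.64  0.32] w 0.17363193912985606 60.54228365421295
M in tool [124.4 -76.7  54.6]
r 0.1783 TCP dir+pi 2.0415
```

Call:
step_arm(
  targets=[
    [[0, 0, -0.015], [0.2, 1.5, 0], 10],
    [[0, 0, 0], [0, 0, 0], 10],
  ],
)

```text
time: 12.03
tool_pos: [0.626, -0.0389, 0.1329]
tcp_rot: [1.645, 2.674, 0.001]
wrist_force: [4.7, -3.7, -1.3]
width: 0.174
grip_force: 60.5
```

Run:
```python
from h import *
lev()
```

```text
yaw 2.0387 pos [ 0.626  -0.0389  0.1329] Ftool [-5.5  2.5  1.3] T [-0.42 -0.72  0.33] w 0.17393460910664504 60.527231097221375
M in tool [125.6 -76.4  54.6]
r 0.1783 TCP dir+pi 2.0507
```

Call:
step_arm(
  targets=[
    [[0, 0, -0.015], [0, 2.5, 0], 10],
    [[0, 0, 0], [0, 0, 0], 10],
  ],
)

```text
time: 12.2
tool_pos: [0.6281, -0.0378, 0.1328]
tcp_rot: [1.624, 2.687, 0.0]
wrist_force: [4.1, -3.3, -1.6]
width: 0.174
grip_force: 60.5
```

Run:
```python
from h import *
lev()
```

```text
yaw 2.0542 pos [ 0.6281 -0.0378  0.1328] Ftool [-4.8  2.1  1.6] T [-0.27 -0.74  0.19] w 0.17439185252862502 60.54650008678436
M in tool [126.8 -76.8  54.6]
r 0.1784 TCP dir+pi 2.0638
```

Call:
step_arm(
  targets=[
    [[0, 0, -0.01], [0, 2, 0], 10],
    [[0, 0, 0], [0, 0, 0], 10],
  ],
)

```text
time: 12.37
tool_pos: [0.6296, -0.037, 0.1327]
tcp_rot: [1.611, 2.696, -0.001]
wrist_force: [3.0, -4.5, -0.4]
width: 0.173
grip_force: 60.6
```

Run:
```python
from h import *
lev()
```

```text
yaw 2.0643 pos [ 0.6296 -0.037   0.1327] Ftool [-5.4  0.5  0.5] T [-0.14 -0.72  0.13] w 0.17330728111583515 60.59082627296448
M in tool [127.5 -77.1  54.6]
r 0.1784 TCP dir+pi 2.0731
```

Call:
step_arm(
  targets=[
    [[0, 0, -0.015], [0, 2.5, 0], 10],
    [[0, 0, 0], [0, 0, 0], 10],
  ],
)

```text
time: 12.53
tool_pos: [0.6316, -0.0359, 0.1327]
tcp_rot: [1.59, 2.708, -0.001]
wrist_force: [2.6, -4.7, -0.1]
width: 0.176
grip_force: 60.6
```

Run:
```python
from h import *
lev()
i=read_camera("wrist");cv2.imwrite("pics/w7.png",i[:,:,::-1])
```

```text
yaw 2.0798 pos [ 0.6316 -0.0359  0.1327] Ftool [-5.4 -0.   0.1] T [-0.03 -0.8   0.02] w 0.17622505950571554 60.628405809402466
M in tool [128.7 -77.4  54.5]
r 0.1784 TCP dir+pi 2.0862
```

Call:
step_arm(
  targets=[
    [[0, 0, -0.015], [0, 2.7, 0], 10],
    [[0, 0, 0], [0, 0, 0], 10],
  ],
)

```text
time: 12.75
tool_pos: [0.6337, -0.0347, 0.1326]
tcp_rot: [1.57, 2.721, -0.002]
wrist_force: [2.3, -4.7, -0.2]
width: 0.171
grip_force: 60.7
```

Run:
```python
from h import *
lev()
```

```text
yaw 2.095 pos [ 0.6337 -0.0347  0.1326] Ftool [-5.2 -0.4  0.2] T [ 0.06 -0.74 -0.16] w 0.17054654704205358 60.71664333343506
M in tool [129.9 -77.8  54.5]
r 0.1784 TCP dir+pi 2.0996
```

Call:
step_arm(
  targets=[
    [[0, 0, -0.015], [0, 2.7, 0], 10],
    [[0, 0, 0], [0, 0, 0], 10],
  ],
)

```text
time: 12.92
tool_pos: [0.6356, -0.0336, 0.1324]
tcp_rot: [-1.549, -2.733, 0.004]
wrist_force: [1.5, -6.8, 0.0]
width: 0.174
grip_force: 60.8
```

Run:
```python
from h import *
lev()
```

```text
yaw 2.1104 pos [ 0.6356 -0.0336  0.1324] Ftool [-6.6 -2.2  0. ] T [ 0.31 -0.8  -0.19] w 0.17364722259678955 60.835386514663696
M in tool [131.1 -78.   54.5]
r 0.1784 TCP dir+pi 2.1122
```

Call:
step_arm(
  targets=[
    [[0, 0, -0.01], [0, 2, 0], 10],
    [[0, 0, 0], [0, 0, 0], 10],
  ],
)

```text
time: 13.08
tool_pos: [0.6368, -0.0329, 0.1322]
tcp_rot: [-1.534, -2.74, 0.005]
wrist_force: [0.4, -7.1, 0.5]
width: 0.176
grip_force: 61.0
```

Run:
```python
from h import *
lev()
i=read_camera("top");x,y=242,175;cv2.imwrite("pics/t8.png",cv2.resize(i[y-65:y+65,x-95:x+75,::-1],None,fx=4.5,fy=4.5,interpolation=cv2.INTER_CUBIC))
```

```text
yaw 2.1207 pos [ 0.6368 -0.0329  0.1322] Ftool [-6.3 -3.4 -0.5] T [ 0.51 -0.75 -0.27] w 0.17635368279085714 61.02791726589203
M in tool [131.9 -78.   54.4]
r 0.1784 TCP dir+pi 2.1201
```

View pics/t8.png

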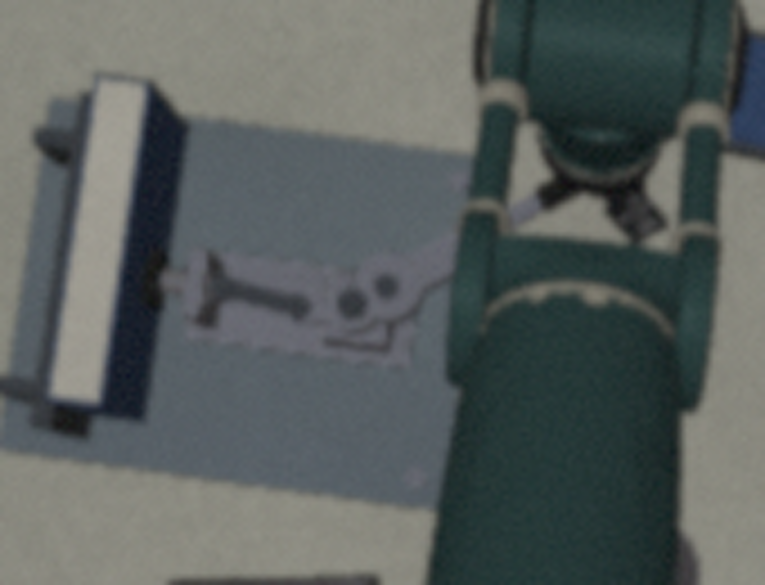

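The view shows the lever thrown over, the pad on the register, and the register upright against the fence. The plate edge gives a press yaw of about −0.10, so the stop is at bar yaw about 2.09, which is the middle of the slack I felt. The lever is on its stop. Next I'll centre the bar in its play and lower its grip end gently before letting go.

Call:
step_arm(
  targets=[
    [[0, 0, 0.015], [0, -2.8, 0], 10],
    [[0, 0, 0.015], [0, -2.8, 0], 10],
    [[0, 0.02, 0], [-1.2, 0, 2.2], 10],
    [[0, 0, 0], [0, 0, 0], 10],
  ],
)

```text
time: 13.47
tool_pos: [0.6332, -0.0364, 0.1301]
tcp_rot: [-1.57, -2.7, -0.014]
wrist_force: [0.6, -3.8, 1.2]
width: 0.176
grip_force: 60.9
```

Run:
```python
from h import *
lev()
```

```text
yaw 2.0884 pos [ 0.6332 -0.0364  0.1301] Ftool [-3.6 -1.4 -1.3] T [ 0.06 -0.49 -0.03] w 0.17569128514892673 60.86750507354736
M in tool [129.4 -77.4  54.8]
r 0.1796 TCP dir+pi 2.0925
```

Call:
step_arm(
  targets=[
    [[0, 0.02, 0], [-1, 0, 2.2], 10],
    [[0, 0, 0], [0, 0, 0], 10],
  ],
)

```text
time: 13.63
tool_pos: [0.6339, -0.0371, 0.128]
tcp_rot: [-1.561, -2.685, -0.03]
wrist_force: [0.9, -4.3, 1.4]
width: 0.174
grip_force: 60.9
```

Run:
```python
from h import *
lev()
```

```text
yaw 2.0883 pos [ 0.6339 -0.0371  0.128 ] Ftool [-4.1 -1.3 -1.6] T [ 0.11 -0.51 -0.04] w 0.1741181524409886 60.946916341781616
M in tool [129.4 -77.7  55.3]
r 0.1806 TCP dir+pi 2.094
```

Call:
step_arm(
  targets=[
    [[0, 0, 0], [0, 0, 0], 10],
    [[0, 0, 0], [0, 0, 0], 10],
    [[0, 0, 0], [0, 0, 0], 22],
    [[0, 0, 0], [0, 0, 0], 30],
    [[0, 0, 0], [0, 0, 0], 45],
  ],
  grip_force=20,
)

```text
time: 14.05
tool_pos: [0.6332, -0.0356, 0.1275]
tcp_rot: [-1.56, -2.684, -0.031]
wrist_force: [-0.4, 0.6, 0.1]
width: 0.477
grip_force: 0.0
```

Call:
step_arm(
  targets=[
    [[0, 0, 0], [0, 0, 0], 60],
    [[0, 0, 0], [0, 0, 0], 60],
    [[0, 0, 0], [0, 0, 0], 60],
  ],
)

```text
time: 14.3
tool_pos: [0.6338, -0.036, 0.1279]
tcp_rot: [-1.561, -2.686, -0.031]
wrist_force: [-0.9, -0.0, 0.8]
width: 0.699
grip_force: 0.0
```

Run:
```python
from h import *
lev()
i=read_camera("wrist");cv2.imwrite("pics/w9.png",i[:,:,::-1])
g=cv2.GaussianBlur(i,(3,3),0).astype(float).mean(2)
for n,a in(("now",g),("before",cv2.imread("pics/w7.png").astype(float).mean(2))):
    d=np.diff(a[:260,278:290].mean(1));k=np.argsort(-abs(d))[:6];print(n,sorted((int(x),round(d[x])) for x in k))
for q in("bar","bar_tip"): 
    for r in look_for("wrist",q)[:2]:print(q,r)
```

```text
yaw 2.0886 pos [ 0.6338 -0.036   0.1279] Ftool [ 0.5 -0.7 -0.8] T [ 0.03 -0.04  0.  ] w 0.6994020700485424 0.0
M in tool [128.4 -78.2  55.2]
r 0.1796 TCP dir+pi 2.0966
now [(49, -22), (57, 19), (58, 23), (200, -22), (201, -45), (202, -37)]
before [(48, -25), (56, 22), (57, 35), (198, -31), (199, -57), (200, -34)]
bar {'extent': [261.1, 57.7, 307.3, 400.5], 'score': 0.57}
bar_tip {'extent': [259.5, 59.2, 308.7, 399.3], 'score': 0.68}
```

The released bar hasn't shifted: grip edge at row 201, mouth edge at row 58, the same as before. Retreating straight up.

Call:
step_arm(
  targets=[
    [[0, 0, 0], [0, 0, -10], 60],
    [[0, 0, 0], [0, 0, -25], 60],
    [[0, 0, 0], [0, 0, -35], 60],
    [[0, 0, 0], [0, 0, -38], 60],
    [[0, 0, 0], [0, 0, -38], 60],
  ],
)

```text
time: 14.87
tool_pos: [0.6365, -0.0415, 0.2757]
tcp_rot: [-1.561, -2.685, -0.031]
wrist_force: [0.3, 0.4, 0.4]
width: 0.706
grip_force: 0.0
```

Call:
step_arm(
  targets=[
    [[0, 0, 0], [-25, 0, -30], 60],
    [[0, 0, 0], [-30, 0, -20], 60],
    [[0, 0, 0], [-10, 0, 0], 60],
    [[0, 0, 0], [0, 0, 0], 60],
    [[0, 0, 0], [0, 0, 0], 60],
  ],
)

```text
time: 15.28
tool_pos: [0.6696, -0.0998, 0.3207]
tcp_rot: [-1.562, -2.683, -0.031]
wrist_force: [-0.0, 0.4, -0.1]
width: 0.706
grip_force: 0.0
```

Run:
```python
from h import *
s=read_state();print(s["tool_pos"],s["wrist_force"])
i=read_camera("wrist");j=read_camera("scene");x,y=350,225
k=cv2.resize(j[y-80:y+80,x-110:x+110],(578,420))
cv2.imwrite("pics/f10.png",cv2.resize(np.hstack([i,k])[:,:,::-1],(800,295)))
M=np.array([.5437,.1193])+.091*np.array([np.cos(2.09-np.pi),np.sin(2.09-np.pi)]);print("M",M,proj("wrist",[*M,.078]))
for q in("bar","socket_mouth"):
    for r in tip_of("wrist",q)[:1]:a=r["at"];print(q,r["score"],a,unproj("wrist",(a[1],a[0]),.078))
```

```text
[ 0.66960121 -0.09980245  0.32069568] [-0.0428841   0.44534578 -0.07014114]
M [0.58885319 0.04029247] [[285.89253363  -6.39020716]]
bar 0.81 [102.0, 284.0] [ 0.62660284 -0.02907616  0.078     ]
```

View pics/f10.png

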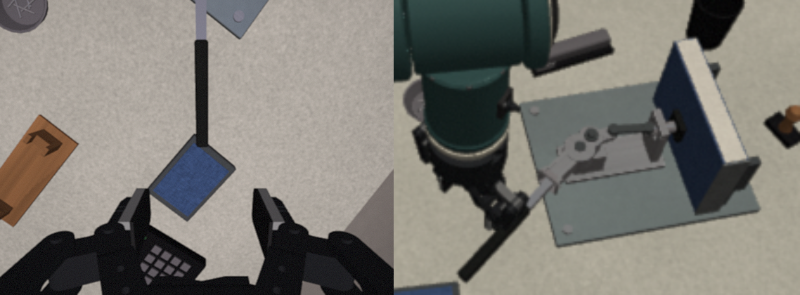

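The bar stays in the socket, running from the lever at (550,175) to its grip end at (465,275). The lever is over, the pad is on the upright register at (675,125), the bystanders are in place, and the gripper is clear.

```bash
python3 -c "
from workcell import *
print(finish_job())"
```

```text
the job is handed in; nothing more can be done
None
```

I handed the job in after about 15 s of robot time: the bar is home in the socket, the lever is past its dead point and against its stop, the register is clamped upright, and the gripper is clear of everything.

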